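Clear the setting block and hold the sprung slide gate half open

TASK

The setting block with the blue top locks the bench slide gate shut: lift it out and put it back upright, fully home, in its own blue-labelled pocket of the storage rack, and let go of it. Then slide the gate's sprung shutter open by its black handle until its orange pointer is on the green half-travel mark, never going as far as three quarters open, and finish holding it still there: the spring closes it if let go, so the program ends with the gripper still holding the handle. Leave the yellow block, the bean jar and the pocket scale where they are.

Things in the scene. Friction and masses are not known exactly. Their poses are not given: they have to be found in the camera images.
- block_blue_center (a point): centre (half-way up) of the loose blue setting block: upright aluminium, 28 x 28 x 70 mm tall, 0.15 kg (+-20 %), blue band and top; x, y square to its sides, z up. It starts in a square nest in the gate's bed, 34 x 34 mm, 10 mm deep: its upper 60 mm stand clear of the bed. There it stops the shutter within 15 mm of closed
- block_blue: the same blue block, origin at the centre of its underside, 35 mm below its centre
- block_yellow_center (a point): centre of the yellow setting block, equal in shape but with a yellow band and top, standing in the yellow pocket; leave it alone
- gate: bench slide gate, fixed; bed 96 mm (x) by 170 mm (y, from -75 to +95 mm), bed top 55 mm above the worktop, side rails to 69 mm (with screw heads), spring tube along its +x side to 64 mm. Origin on the worktop, z up; the shutter opens along the gate's +y. Block nest centred at x 0, y +37 mm
- half_mark (a point): middle of the green half-travel band (8 mm wide) on the white scale on the gate's -x rail, 68 mm above the worktop; black mark = closed, red mark = fully open. The orange pointer on the shutter lies over it at half travel
- gate_handle (a point): black upright handle tab (shape shutter_c5) on the shutter, 32 mm (gate x) by 20 mm (gate y, the slide direction), 50 mm tall, foot flange 36 x 26 x 5 mm; origin at its centre, 88 mm above the worktop (tab spans 63 to 113 mm), axes as the gate's; closed, at gate x 0, y -20 mm. Pointer and spring lug beside it on the shutter reach 72 mm height
- shutter (a joint): travel of the steel shutter in m, 0 = closed (start), 0.030 = half travel, 0.060 = fully open; it grows as the handle moves along the gate's +y. A spring closes it: about 4 N at 0, 10 N at half, 16 N at full travel (200 N/m)
- rack: storage rack, fixed to the worktop, grey, 85 mm (its x) by 225 mm (its y), top at 40 mm height, carrying three pockets in a row along its y, 65 mm apart, in any order; origin on the worktop, its front looks along its -x
- pocket_blue: grey square pocket with blue label and lead-in rim, fixed on the rack, empty; origin at the centre of its underside, 40 mm above the worktop, axes as the rack's. Outside 44 x 44 mm, rim 34 mm above the origin, inside 34 x 34 mm, inner floor 5 mm above the origin; a block fully home has its centre 40 mm above the origin
- pocket_yellow: the same pocket with yellow label and rim; holds the yellow block
- pocket_green: the same pocket with green label and rim; empty, its own block is away
- bean_jar: clear jar of beans with black cap, 66 mm diameter, 108 mm tall, loose bystander; origin at the centre of its underside
- pocket_scale: black pocket scale, 78 x 110 x 32 mm, loose bystander at the left; origin at the centre of its underside
There are look-alikes about, which are no part of the job. What is shaped like the block_blue but red is not meant.

How it is judged (in metres and radians):
On the way, in this order (a step that is already met when the one before it is completed fails the run):
1. the blue block stands fully home in the blue pocket, released (horizontal distance between block_blue_center and pocket_blue below 0.007 m and z of block_blue_center in the frame of pocket_blue below 0.044 m and angle between block_blue_center's own z axis and vertical below 0.1 rad and contact force between the arm and block_blue below 0.1 N and linear speed of block_blue below 0.02 m/s), for 0.2 s.
2. the shutter is held still at half travel by its handle (value of joint shutter between 0.025 and 0.035 m and velocity of joint shutter between -0.01 and 0.01 m/s and contact force between the fingers and shutter_c5 above 3 N), for 0.5 s.
At the end, for the whole second after the job is handed in: The blue block stands in the blue pocket (within 7 mm of its centre, bottom within 4 mm of its floor, within 0.1 rad of upright), untouched by the robot; the shutter is at 30 mm +- 5 mm travel, still (under 10 mm/s), and the fingers bear on its handle with more than 3 N (all of step 2 and horizontal distance between block_blue_center and pocket_blue below 0.007 m and z of block_blue_center in the frame of pocket_blue below 0.044 m and angle between block_blue_center's own z axis and vertical below 0.1 rad and contact force between the arm and block_blue below 0.1 N); the arm keeps its last pose, push and grip.
It fails at once if the shutter is opened to three quarters of its travel (value of joint shutter above 0.045 m).
It fails at once if the yellow block, bean jar or pocket scale is moved by more than 15 mm (distance of any of block_yellow_center, bean_jar, pocket_scale from where it was at the start of the episode above 0.015 m).
It also fails if it takes over 64 s, if anything falls off the work surface, if the arm or the gripper's body presses on something with over 40 N, if the wrist force passes 120 N, or if a joint passes its speed limit or range.

ROBOT

A 7-joint arm with a two-finger parallel gripper is mounted at the origin on a cart in front of the work surface, level with it; the furniture and walls round the work are solid. World frame = base frame: x ahead of the robot, y to its left, z up, the work surface at z = 0. Lengths are in m, angles in degrees, forces in N, time in s.
With the tool pointing down it reaches from about 0.425 to 0.875 m from the base axis. Payload 4.7 kg.
Tool frame: the origin (TCP) lies between the finger pads; the fingertips stand 8 mm ahead of it and the grasp point (between the pads) lies 11 mm behind it; x points along the fingers, y is the direction in which the jaws open and shut, and the axes are right-handed (so a half turn about x gives the same grasp; the last joint's range is limited). The gripper opens to 87 mm and grips with 3 to 60 N. Pads are 19 mm wide; open, the fingers measure 117 mm over their backs; the gripper's body (75 mm by 190 mm) begins 51 mm behind the grasp point.
Start: joints at [-67.832, 18.392, -4.016, 83.108, 1.295, 78.541, -3.26], TCP at [0.237, 0.605, 0.231] pointing down, gripper open.
Joint ranges: [-163.93, 163.93], [-17.29, 119.83], [-79.2, 71.16], [3.27, 140.29], [-89.18, 269.18], [5.43, 117.66], [-154.24, 154.24]. Speed limits (degrees/s): [147.25, 147.25, 180, 180, 180, 180, 180].

INTERFACE

Orientations are given as a 3x3 rotation matrix whose columns are the frame's x, y, z axes.
In Python, from station import read_state, grab_frame, workorder gives the robot as it stands. The module is installed in compiled form; this text tells all that it offers.
- The arm moves only by the tool servo_tool, never from a script. Its argument "moves" is a list of rows, each an object of numbers: "x", "y", "z": the shift along the tool's x, y, z in m; "rx", "ry", "rz": the turn, a rotation vector about the tool's x, y, z in rad. In form: [{"x": .., "y": .., "z": .., "rx": .., "ry": .., "rz": ..}, ...]. A call has 1 to 12 rows; each row is the pose to reach, as a shift and turn from the pose commanded when the call began, along the tool's axes at that moment; what a row does not reach only later rows make up. A row lasts 1/10 s, in which the tool goes at most 50 mm and 8.59 degrees, less where a joint would pass 70% of its speed; a pose out of reach is approached as far as the arm can. A call with a gripper value outside its range is refused whole. "gripper" is the opening in per cent of the stroke, from 0 (shut) to 100 (fully open), set as the call begins (left out, the last holds). The fingers move at their own pace and stop on an object; "grip_force" is the grip in N (left out, the last holds). Time passes only in rows, so rows that repeat a pose let the fingers close. It gives the time, the measured TCP pose, the force and the opening at its end, in the units of the state.
- read_state(): the state, without advancing time (a new reading comes with each control period).
- grab_frame(name): name is "scene" or "top"; returns a dict with "frame" (480x640x3 uint8, blue, green, red), "fov_y" (degrees; the focal length in pixels is half the picture's height over the tangent of half this angle, whatever the lens; pixels are square), "cx", "cy" (the principal point, pixels), "world_from_camera" (4x4, takes a point from camera to world coordinates). Camera axes: x right, y down, z forward; pixel columns grow to the right and rows downward; lengths in m; the calibration is good to about 2 mm. A picture is of the moment at which its call begins. There is no depth.
- workorder.sign_off(): hands the job in, once; it reports no verdict.
The state is a dict: "time": time; "joint_positions": joint angles; "qvel": joint speeds; "tau": joint torques, N m; "tcp_pos": TCP position; "tcp_rot": TCP orientation; "ft_force": force on the tool from outside, world axes, zero at the start; "ft_torque": the same for the moment, N m; "grip_width": opening from 0.0 (shut) to 1.0 (fully open).
Only numpy, scipy, OpenCV 4.12 (cv2) and the standard library are available. Lean on these libraries where they do the work, as an engineer would, in place of code of your own. Each camera call takes 0.05 s, during which the arm holds its last target. There are 200 camera calls.

## Working session

There is one attempt and no reset: what is moved stays moved. The work goes in short steps, Python scripts to look and compute and a tool call to move; the robot and the scene stay as the last step left them, time stands still between calls to the robot, and variables do not carry over. Pictures are saved under pics/ and viewed, about 8 in all and at most 12, crops included, and the job is handed in when it is done.

Besides the shell and the picture viewer there is one more tool, called by a JSON object that holds its "fn" and its "kwargs". servo_tool: Moves the arm, as the interface text tells. Its arguments: {"type":"object","properties":{"moves":{"type":"array","items":{"type":"object","properties":{"x":{"type":"number"},"y":{"type":"number"},"z":{"type":"number"},"rx":{"type":"number"},"ry":{"type":"number"},"rz":{"type":"number"}}}},"gripper":{"type":"number"},"grip_force":{"type":"number"}},"required":["moves"]}

```bash
mkdir -p pics; cat > h.py <<'E'
import numpy as np,cv2,json
from station import read_state,grab_frame,workorder
def grab(name,fn=None):
    f=grab_frame(name)
    if fn: cv2.imwrite('pics/'+fn,f['frame'])
    return f
def fl(f): return 240/np.tan(np.radians(f['fov_y']/2))
def ray(f,u,v,z):
    T=np.array(f['world_from_camera']);d=T[:3,:3]@np.array([(u-f['cx'])/fl(f),(v-f['cy'])/fl(f),1])
    o=T[:3,3];return o+d*(z-o[2])/d[2]
def proj(f,p):
    T=np.linalg.inv(np.array(f['world_from_camera']));c=T[:3,:3]@np.array(p)+T[:3,3]
    return c[0]/c[2]*fl(f)+f['cx'],c[1]/c[2]*fl(f)+f['cy']
E
python3 - <<'E'
from h import *
for n in('scene','top'):
    f=grab(n,n+'1.png');print(n,f['fov_y'],f['cx'],f['cy'],np.round(f['world_from_camera'],3).tolist())
s=read_state();print(s)
E
```

```text
scene 44.82343599745252 329.1469033404806 233.9050613479294 [[0.905, -0.317, 0.285, 0.165], [-0.426, -0.648, 0.632, -0.714], [-0.015, -0.693, -0.721, 1.081], [0.0, 0.0, 0.0, 1.0]]
top 54.23745792584522 312.1601353753363 241.61220252217706 [[0.026, -0.996, 0.08, 0.453], [-1.0, -0.025, 0.003, 0.133], [-0.001, -0.08, -0.997, 1.349], [0.0, 0.0, 0.0, 1.0]]
{'time': 0.1, 'joint_positions': array([-67.83167228,  18.43600432,  -4.01624955,  83.16535398,
         1.29283187,  78.54118096,  -3.25993856]), 'qvel': array([ 0.01402954, -0.06557703,  0.07450885, -0.11644664,  0.01087594,
       -0.00193941,  0.10386433]), 'tau': array([-5.30418401e-04, -4.92574525e+01, -4.05823085e-01, -3.13400674e+01,
       -6.41077221e-02,  3.94501886e-02,  7.14748512e-05]), 'tcp_pos': array([0.23660831, 0.60490738, 0.22957986]), 'tcp_rot': array([[-5.70845694e-04,  3.64201494e-01,  9.31320002e-01],
       [-1.60260957e-03,  9.31318624e-01, -3.64201938e-01],
       [-9.99998553e-01, -1.70044546e-03,  5.20335743e-05]]), 'ft_force': array([-0.30134259, -1.65466915, -0.33263236]), 'ft_torque': array([ 0.0441679 ,  0.0056068 , -0.02627846]), 'grip_width': 1.000735886439343}
```

View pics/top1.png

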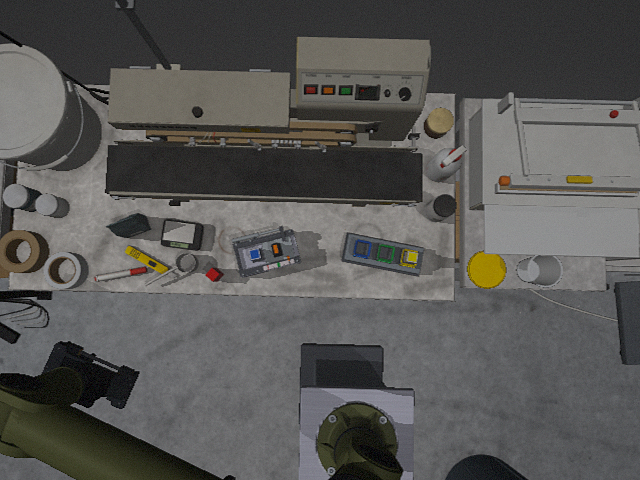

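View pics/scene1.png

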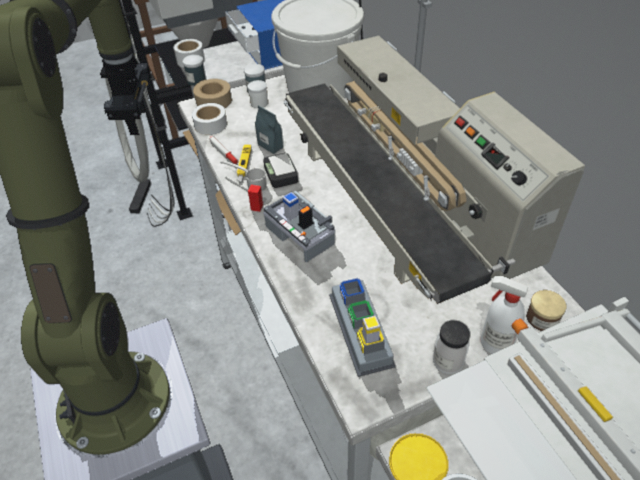

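Top view: gate near (267,252), with the blue block at (256,254) and the handle at (278,249). The rack's pockets are blue (361,249), green (385,253) and yellow (409,257). I'll enlarge both areas.

```bash
python3 - <<'E'
import cv2,numpy as np
a=cv2.imread('pics/top1.png');s=cv2.imread('pics/scene1.png')
c1=cv2.resize(a[220:284,225:309],None,fx=4.7,fy=4.7,interpolation=cv2.INTER_CUBIC)
c2=cv2.resize(a[220:284,336:430],None,fx=4.2,fy=4.7,interpolation=cv2.INTER_CUBIC)
d1=cv2.resize(s[180:264,255:345],None,fx=4.3,fy=3.5,interpolation=cv2.INTER_CUBIC)
d2=cv2.resize(s[270:380,325:405],None,fx=4.8,fy=2.67,interpolation=cv2.INTER_CUBIC)
def pad(i): return cv2.copyMakeBorder(i[:298,:398],0,298-min(298,i.shape[0]),0,398-min(398,i.shape[1]),0)
cv2.imwrite('pics/z1.png',np.vstack([np.hstack([pad(c1),pad(c2)]),np.hstack([pad(d1),pad(d2)])]))
E
```

```text
(no output)
```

View pics/z1.png

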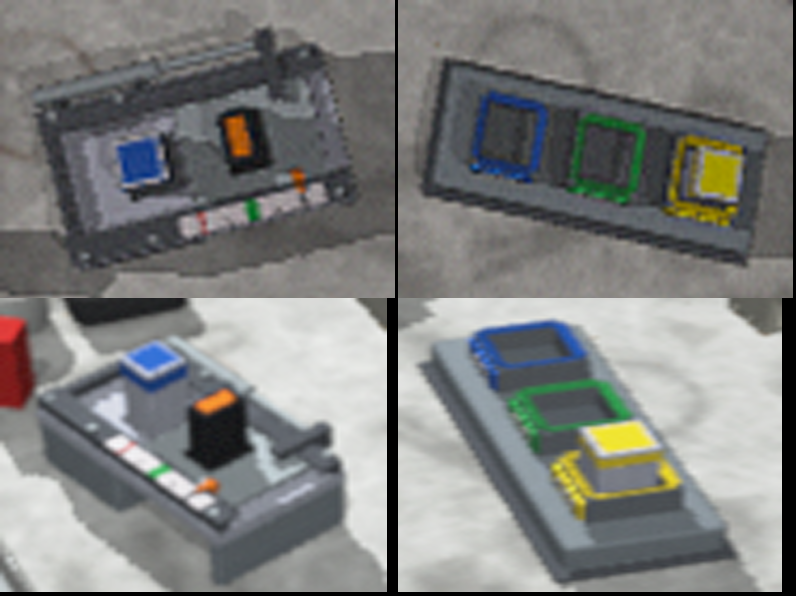

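The crop shows the gate tilted about 15° in the picture, handle top orange, pointer at the closed end, and the blue pocket at the left end of the rack. Next I'll find colour centroids at the known heights, using both cameras.

```bash
cat > m.py <<'E'
from h import *
def cen(f,box,lo,hi):
    x0,y0,x1,y1=box;h=cv2.cvtColor(f['frame'][y0:y1,x0:x1],cv2.COLOR_BGR2HSV)
    m=cv2.inRange(h,lo,hi);n,l,st,c=cv2.connectedComponentsWithStats(m)
    return [(st[i,4],c[i]+[x0,y0],st[i,:4]+[x0,y0,0,0]) for i in range(1,n) if st[i,4]>=4],m
B=((105,120,70),(125,255,255));O=((5,150,120),(18,255,255));G=((50,100,50),(80,255,255));Y=((24,120,90),(33,255,255))
E
python3 - <<'E'
from m import *
boxes={'top':dict(gate=(225,220,309,284),rack=(336,220,430,284)),'scene':dict(gate=(265,180,345,264),rack=(325,270,405,380))}
for n in('top','scene'):
    f=grab(n)
    for nm,b,c,z in(('block',"gate",B,.115),('orange','gate',O,.113),('ptr','gate',O,.070),('half','gate',G,.068),('pB','rack',B,.074),('pG','rack',G,.074),('y','rack',Y,.115)):
        r,m=cen(f,boxes[n][b],*c)
        for a,p,bb in r: print(n,nm,a,p.round(1),bb,ray(f,*p,z).round(4))
        if nm in('block','pB','pG','y'):
            pts=cv2.findNonZero(m)
            print('   minrect',cv2.minAreaRect(pts))
E
```

```text
top block 65 [254.  253.9] [250 250   9   9] [0.515  0.2898 0.115 ]
   minrect ((29.076921463012695, 33.88461685180664), (8.040761947631836, 7.648529529571533), 78.69007110595703)
top orange 29 [275.3 248.3] [273 245   5   8] [0.5313 0.2345 0.113 ]
top ptr 29 [275.3 248.3] [273 245   5   8] [0.534  0.2381 0.07  ]
top half 12 [278.1 263.9] [277 262   3   5] [0.4918 0.2292 0.068 ]
top pB 119 [362.4 249. ] [353 239  19  20] [5.38e-01 4.00e-04 7.40e-02]
   minrect ((26.09615707397461, 28.519229888916016), (16.081523895263672, 17.062103271484375), 11.309932708740234)
top pG 119 [385.7 253.7] [376 244  19  20] [ 0.5268 -0.0632  0.074 ]
   minrect ((49.134613037109375, 33.32692337036133), (16.473756790161133, 17.454336166381836), 11.309932708740234)
top y 90 [407.3 258.8] [400 249  18  19] [ 0.5124 -0.1141  0.115 ]
top y 69 [412.1 256.7] [408 252  10  10] [ 0.5183 -0.1266  0.115 ]
   minrect ((72.8653793334961, 37.67307662963867), (16.473756790161133, 17.062103271484375), 11.309932708740234)
scene block 43 [290.  196.6] [285 194  11   7] [0.5153 0.2903 0.115 ]
scene block 40 [290.5 202.6] [
[... 412 characters left out ...]
0.2021 0.07  ]
scene half 10 [291.6 229.1] [290 228   5   4] [0.4909 0.229  0.068 ]
scene pB 164 [350.2 288.4] [340 279  24  25] [ 0.5345 -0.0019  0.074 ]
   minrect ((26.60000228881836, 19.799999237060547), (20.87103271484375, 22.135944366455078), 71.56504821777344)
scene pG 184 [358.8 310. ] [348 301  26  26] [ 0.5246 -0.0624  0.074 ]
   minrect ((34.099998474121094, 41.20000076293945), (21.0190372467041, 24.149534225463867), 63.43495178222656)
scene y 87 [371.  321.8] [365 317  13  10] [ 0.5186 -0.1255  0.115 ]
scene y 188 [367.9 336.8] [357 327  27  26] [ 0.4964 -0.1544  0.115 ]
   minrect ((43.04309844970703, 63.76724624633789), (29.54395294189453, 24.68561363220215), 66.80140686035156)
```

```bash
cat > go.py <<'E'
import sys
from h import *
from scipy.spatial.transform import Rotation as R
# usage: go.py x y z yaw(deg of tool y axis)  -> shift/turn in the tool frame
def go(x,y,z,yaw):
    s=read_state();r=s['tcp_rot'];a=np.radians(yaw)
    ty=np.array([np.cos(a),np.sin(a),0]);tx=np.array([0,0,-1.]);T=np.column_stack([tx,ty,np.cross(tx,ty)])
    print('t',round(s['time'],2),'tcp',s['tcp_pos'].round(4),'yaw',np.degrees(np.arctan2(r[1,1],r[0,1])).round(2),'F',s['ft_force'].round(1),'w',round(s['grip_width'],3))
    print('j',s['joint_positions'].round(1))
    print('d',(r.T@(np.array([x,y,z])-s['tcp_pos'])).round(4),'rot',R.from_matrix(r.T@T).as_rotvec().round(4))
if __name__=='__main__':go(*map(float,sys.argv[1:]))
E
python3 - <<'E'
from m import *
from go import go
go(.515,.290,.22,16.1)
import cv2
t=grab('top');s=grab('scene')
# triangulate conveyor near right corner
def o_d(f,u,v):
    a=ray(f,u,v,0.);b=ray(f,u,v,.3);return a,b
for z in(0,.05,.1,.15,.2):print(z,ray(t,422,203,z).round(3),ray(s,438,297,z).round(3))
E
```

```text
t 0.2 tcp [0.2367 0.605  0.2299] yaw 68.64 F [-0.6  0.5 -0.1] w 1.0
j [-67.8  18.4  -4.   83.1   1.3  78.5  -3.3]
d [ 0.0101 -0.192   0.374 ] rot [9.17e-01 6.00e-04 1.00e-03]
0 [ 0.681 -0.178  0.   ] [ 0.734 -0.062  0.   ]
0.05 [ 0.673 -0.167  0.05 ] [ 0.707 -0.092  0.05 ]
0.1 [ 0.664 -0.155  0.1  ] [ 0.681 -0.122  0.1  ]
0.15 [ 0.656 -0.144  0.15 ] [ 0.655 -0.152  0.15 ]
0.2 [ 0.647 -0.132  0.2  ] [ 0.629 -0.182  0.2  ]
```

{"fn": "servo_tool", "kwargs": {"moves": [{"x": 0.001, "y": -0.019, "z": 0.037, "rx": 0.09}, {"x": 0.002, "y": -0.048, "z": 0.093, "rx": 0.22}, {"x": 0.004, "y": -0.07, "z": 0.137, "rx": 0.34}, {"x": 0.005, "y": -0.092, "z": 0.18, "rx": 0.46}, {"x": 0.007, "y": -0.115, "z": 0.224, "rx": 0.57}, {"x": 0.008, "y": -0.138, "z": 0.268, "rx": 0.68}, {"x": 0.009, "y": -0.16, "z": 0.312, "rx": 0.79}, {"x": 0.01, "y": -0.18, "z": 0.35, "rx": 0.87}, {"x": 0.01, "y": -0.19, "z": 0.37, "rx": 0.91}, {"x": 0.01, "y": -0.192, "z": 0.374, "rx": 0.917}, {"x": 0.01, "y": -0.192, "z": 0.374, "rx": 0.917}], "gripper": 70, "grip_force": 30}}

```text
$.moves[0]: bad value
```

```bash
python3 go.py .515 .290 .092 16.1; python3 - <<'E'
from h import *
f=grab('scene')
c=cv2.resize(f['frame'][100:300,220:420],None,fx=3,fy=3,interpolation=cv2.INTER_CUBIC);cv2.imwrite('pics/s2.png',c)
E
```

```text
t 0.3 tcp [0.2367 0.6052 0.2302] yaw 68.64 F [-0.7 -0.5  0.1] w 1.001
j [-67.8  18.4  -4.   83.1   1.3  78.5  -3.3]
d [ 0.1384 -0.1921  0.3739] rot [9.17e-01 3.00e-04 5.00e-04]
```

View pics/s2.png

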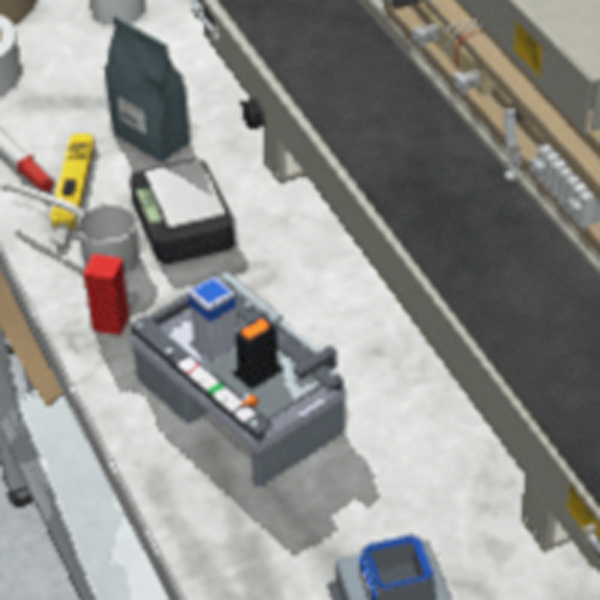

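That call was refused, probably because every row needs all six fields, so the arm hasn't moved. The view is unchanged, with the block at about (212,300) in the crop and nothing tall on the way.

{"fn": "servo_tool", "kwargs": {"moves": [{"x": 0.001, "y": -0.019, "z": 0.037, "rx": 0.09, "ry": 0, "rz": 0}, {"x": 0.002, "y": -0.04, "z": 0.08, "rx": 0.2, "ry": 0, "rz": 0}, {"x": 0.004, "y": -0.062, "z": 0.122, "rx": 0.31, "ry": 0, "rz": 0}, {"x": 0.005, "y": -0.085, "z": 0.165, "rx": 0.42, "ry": 0, "rz": 0}, {"x": 0.006, "y": -0.107, "z": 0.208, "rx": 0.53, "ry": 0, "rz": 0}, {"x": 0.007, "y": -0.129, "z": 0.251, "rx": 0.64, "ry": 0, "rz": 0}, {"x": 0.008, "y": -0.151, "z": 0.294, "rx": 0.74, "ry": 0, "rz": 0}, {"x": 0.009, "y": -0.172, "z": 0.335, "rx": 0.83, "ry": 0, "rz": 0}, {"x": 0.01, "y": -0.186, "z": 0.362, "rx": 0.89, "ry": 0, "rz": 0}, {"x": 0.01, "y": -0.192, "z": 0.374, "rx": 0.917, "ry": 0, "rz": 0}, {"x": 0.01, "y": -0.192, "z": 0.374, "rx": 0.917, "ry": 0, "rz": 0}, {"x": 0.01, "y": -0.192, "z": 0.374, "rx": 0.917, "ry": 0, "rz": 0}], "gripper": 70, "grip_force": 30}}

```text
time: 1.55
tcp_pos: [0.5138, 0.2925, 0.2205]
tcp_rot: [[-0.001, 0.96, 0.281], [0.001, 0.281, -0.96], [-1.0, -0.001, -0.001]]
ft_force: [0.0, 0.3, 0.3]
grip_width: 0.7
```

```bash
python3 go.py .515 .290 .092 16.1; python3 - <<'E'
from h import *
f=grab('scene')
c=cv2.resize(f['frame'][100:300,220:420],None,fx=3,fy=3,interpolation=cv2.INTER_CUBIC);cv2.imwrite('pics/s3.png',c)
E
```

```text
t 1.55 tcp [0.5138 0.2925 0.2205] yaw 16.29 F [0.  0.3 0.3] w 0.7
j [-45.4  11.5  15.3  93.3  -3.2  75.7 -13.3]
d [0.1285 0.0005 0.0029] rot [ 0.0034 -0.0014  0.0006]
```

View pics/s3.png

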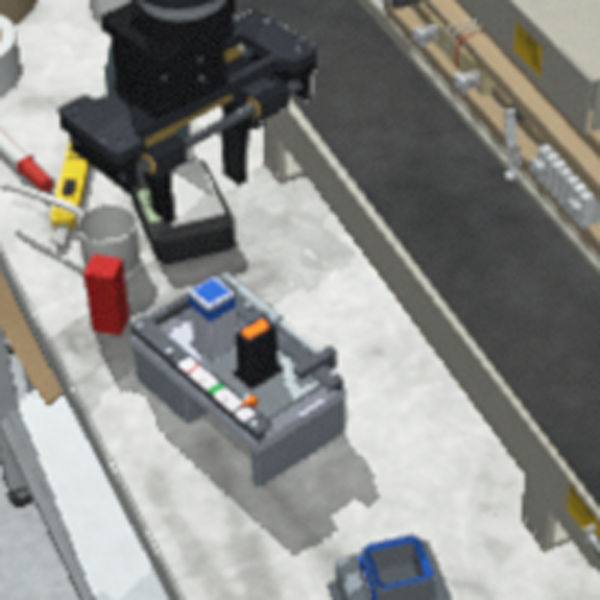

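The open gripper is above the block and the jaws are square to it. Descending.

{"fn": "servo_tool", "kwargs": {"moves": [{"x": 0.02, "y": 0, "z": 0.002, "rx": 0, "ry": 0, "rz": 0}, {"x": 0.045, "y": 0, "z": 0.003, "rx": 0.003, "ry": -0.001, "rz": 0}, {"x": 0.07, "y": 0, "z": 0.003, "rx": 0.003, "ry": -0.001, "rz": 0}, {"x": 0.09, "y": 0, "z": 0.003, "rx": 0.003, "ry": -0.001, "rz": 0}, {"x": 0.108, "y": 0, "z": 0.003, "rx": 0.003, "ry": -0.001, "rz": 0}, {"x": 0.12, "y": 0, "z": 0.003, "rx": 0.003, "ry": -0.001, "rz": 0}, {"x": 0.127, "y": 0, "z": 0.003, "rx": 0.003, "ry": -0.001, "rz": 0}, {"x": 0.1285, "y": 0, "z": 0.003, "rx": 0.003, "ry": -0.001, "rz": 0}, {"x": 0.1285, "y": 0, "z": 0.003, "rx": 0.003, "ry": -0.001, "rz": 0}, {"x": 0.1285, "y": 0, "z": 0.003, "rx": 0.003, "ry": -0.001, "rz": 0}]}}

```text
time: 2.6
tcp_pos: [0.5166, 0.2879, 0.0931]
tcp_rot: [[0.002, 0.962, 0.275], [0.0, 0.275, -0.962], [-1.0, 0.002, 0.0]]
ft_force: [0.3, -0.0, 0.2]
grip_width: 0.7
```

{"fn": "servo_tool", "kwargs": {"moves": [{"x": 0, "y": 0, "z": 0, "rx": 0, "ry": 0, "rz": 0}, {"x": 0, "y": 0, "z": 0, "rx": 0, "ry": 0, "rz": 0}, {"x": 0, "y": 0, "z": 0, "rx": 0, "ry": 0, "rz": 0}, {"x": 0, "y": 0, "z": 0, "rx": 0, "ry": 0, "rz": 0}, {"x": 0, "y": 0, "z": 0, "rx": 0, "ry": 0, "rz": 0}, {"x": 0, "y": 0, "z": 0, "rx": 0, "ry": 0, "rz": 0}, {"x": 0, "y": 0, "z": 0, "rx": 0, "ry": 0, "rz": 0}, {"x": 0, "y": 0, "z": 0, "rx": 0, "ry": 0, "rz": 0}], "gripper": 15, "grip_force": 30}}

```text
time: 3.4
tcp_pos: [0.516, 0.2874, 0.0921]
tcp_rot: [[0.0, 0.962, 0.274], [-0.001, 0.274, -0.962], [-1.0, 0.0, 0.001]]
ft_force: [0.4, -0.1, 0.3]
grip_width: 0.319
```

Gripped: the width reads 27.8 mm. Lifting straight up.

{"fn": "servo_tool", "kwargs": {"moves": [{"x": -0.005, "y": 0, "z": 0, "rx": 0, "ry": 0, "rz": 0}, {"x": -0.012, "y": 0, "z": 0, "rx": 0, "ry": 0, "rz": 0}, {"x": -0.022, "y": 0, "z": 0, "rx": 0, "ry": 0, "rz": 0}, {"x": -0.04, "y": 0, "z": 0, "rx": 0, "ry": 0, "rz": 0}, {"x": -0.06, "y": 0, "z": 0, "rx": 0, "ry": 0, "rz": 0}, {"x": -0.08, "y": 0, "z": 0, "rx": 0, "ry": 0, "rz": 0}, {"x": -0.1, "y": 0, "z": 0, "rx": 0, "ry": 0, "rz": 0}, {"x": -0.11, "y": 0, "z": 0, "rx": 0, "ry": 0, "rz": 0}, {"x": -0.116, "y": 0, "z": 0, "rx": 0, "ry": 0, "rz": 0}, {"x": -0.118, "y": 0, "z": 0, "rx": 0, "ry": 0, "rz": 0}]}}

```text
time: 4.4
tcp_pos: [0.516, 0.2876, 0.2105]
tcp_rot: [[0.001, 0.962, 0.274], [-0.001, 0.274, -0.962], [-1.0, 0.001, 0.001]]
ft_force: [0.4, 0.1, -2.1]
grip_width: 0.32
```

```bash
python3 go.py .539 .001 .21 -10
```

```text
t 4.4 tcp [0.516  0.2876 0.2105] yaw 15.93 F [ 0.4  0.1 -2.1] w 0.32
j [-45.2  11.8  15.5  94.1  -3.2  74.5 -13.2]
d [ 0.0007 -0.0566  0.2819] rot [ 0.4526  0.0006 -0.0007]
```

{"fn": "servo_tool", "kwargs": {"moves": [{"x": 0, "y": -0.004, "z": 0.02, "rx": 0.03, "ry": 0, "rz": 0}, {"x": 0, "y": -0.01, "z": 0.05, "rx": 0.08, "ry": 0, "rz": 0}, {"x": 0, "y": -0.017, "z": 0.085, "rx": 0.135, "ry": 0, "rz": 0}, {"x": 0, "y": -0.024, "z": 0.12, "rx": 0.19, "ry": 0, "rz": 0}, {"x": 0, "y": -0.031, "z": 0.155, "rx": 0.25, "ry": 0, "rz": 0}, {"x": 0, "y": -0.038, "z": 0.19, "rx": 0.31, "ry": 0, "rz": 0}, {"x": 0, "y": -0.045, "z": 0.224, "rx": 0.36, "ry": 0, "rz": 0}, {"x": 0, "y": -0.05, "z": 0.25, "rx": 0.4, "ry": 0, "rz": 0}, {"x": 0, "y": -0.054, "z": 0.27, "rx": 0.435, "ry": 0, "rz": 0}, {"x": 0, "y": -0.056, "z": 0.279, "rx": 0.45, "ry": 0, "rz": 0}, {"x": 0, "y": -0.0566, "z": 0.282, "rx": 0.4526, "ry": 0, "rz": 0}, {"x": 0, "y": -0.0566, "z": 0.282, "rx": 0.4526, "ry": 0, "rz": 0}]}}

```text
time: 5.6
tcp_pos: [0.5389, 0.0018, 0.2102]
tcp_rot: [[0.0, 0.985, -0.172], [-0.0, -0.172, -0.985], [-1.0, 0.0, 0.0]]
ft_force: [0.1, -0.3, -2.0]
grip_width: 0.322
```

```bash
python3 go.py .539 .001 .14 -10; python3 - <<'E'
from h import *
f=grab('scene');t=grab('top')
a=cv2.resize(f['frame'][200:350,290:420],(600,692)[::1],interpolation=cv2.INTER_CUBIC)[:600,:400] if 0 else cv2.resize(f['frame'][210:360,290:390],(400,600),interpolation=cv2.INTER_CUBIC)
b=cv2.resize(t['frame'][200:350,310:410],(400,600),interpolation=cv2.INTER_CUBIC)
cv2.imwrite('pics/s4.png',np.hstack([a,b]))
E
```

```text
t 5.6 tcp [0.5389 0.0018 0.2102] yaw -9.93 F [ 0.1 -0.3 -2. ] w 0.322
j [-30.1   5.5  29.  101.6  -2.7  73.6 -10.4]
d [0.0702 0.0002 0.0008] rot [ 0.0012  0.0004 -0.0001]
```

View pics/s4.png

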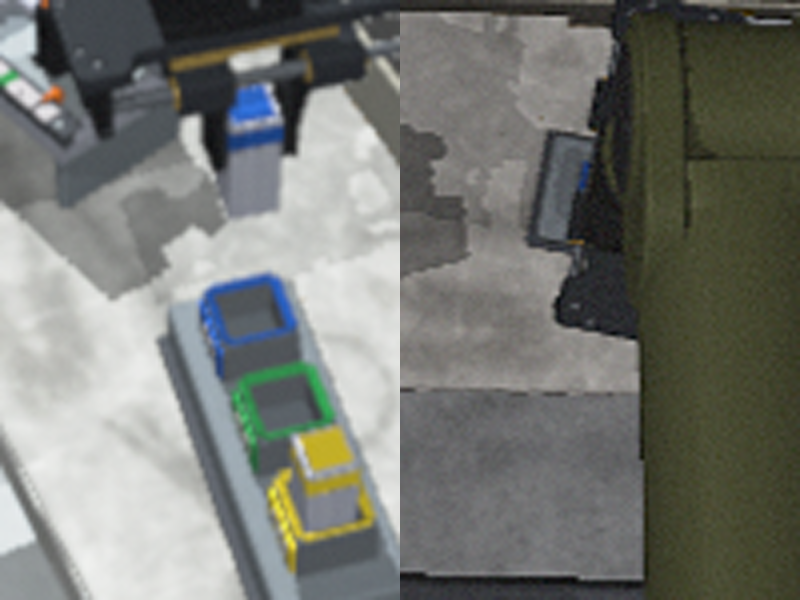

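```bash
python3 - <<'E'
from m import *
f=grab('scene')
for c in((228,217),(278,212)): print(ray(f,290+(c[0]-.0)/4,210+c[1]/4,.163).round(4))
# predicted bottom corners, block centred at TCP
a=np.radians(-10);X=np.array([np.cos(a),np.sin(a)]);Yv=np.array([-X[1],X[0]]);c=np.array([.5389,.0018])
for sx in(-1,1): print('pred',(c+.014*sx*X-.014*Yv).round(4))
# pocket fits: overlay model rim polygon, IoU against filled blue mask
g=f;h=cv2.cvtColor(g['frame'],cv2.COLOR_BGR2HSV)
from scipy.optimize import minimize
for nm,cl,x0,y0 in(('B',B,.539,.001),('G',cl if 0 else G,.5275,-.063)):
    m=cv2.inRange(h,*cl);k=np.zeros_like(m);u,v=map(int,proj(g,(x0,y0,.074)));k[v-16:v+17,u-16:u+17]=m[v-16:v+17,u-16:u+17]
    S=8
    big=cv2.resize(k,None,fx=S,fy=S,interpolation=cv2.INTER_NEAREST)[(v-16)*S:(v+17)*S,(u-16)*S:(u+17)*S]>0
    def ring(p):
        o=np.zeros(big.shape,np.uint8)
        for hw,val in((.022,1),(.0175,0)):
            q=[proj(g,(p[0]+hw*(sx*X[0]+sy*Yv[0]),p[1]+hw*(sx*X[1]+sy*Yv[1]),.074)) for sx,sy in((-1,-1),(1,-1),(1,1),(-1,1))]
            cv2.fillPoly(o,[np.int32([((a+.5-(u-16))*S,(b+.5-(v-16))*S) for a,b in q])],val)
        return o>0
    best=max(((np.sum(ring((x0+dx,y0+dy))&big),dx,dy) for dx in np.arange(-.008,.0081,.001) for dy in np.arange(-.008,.0081,.001)))
    print(nm,best,ring((x0,y0)).sum(),(x0+best[1],y0+best[2]))
E
```

```text
[ 0.5246 -0.0048  0.163 ]
[ 0.5496 -0.0132  0.163 ]
pred [ 0.5227 -0.0096]
pred [ 0.5503 -0.0144]
B (np.int64(5784), np.float64(0.0), np.float64(-0.001)) 7430 (np.float64(0.539), np.float64(0.0))
G (np.int64(6879), np.float64(0.0), np.float64(0.0)) 8293 (np.float64(0.5275), np.float64(-0.063))
```

The block sits about 2.7 mm toward +y of the TCP, and both measurements agree on that. I'll shift by +3.8 mm along tool z, then descend in two stages.

{"fn": "servo_tool", "kwargs": {"moves": [{"x": 0.01, "y": 0.0004, "z": 0.0038, "rx": 0.001, "ry": 0, "rz": 0}, {"x": 0.03, "y": 0.0004, "z": 0.0038, "rx": 0.001, "ry": 0, "rz": 0}, {"x": 0.05, "y": 0.0004, "z": 0.0038, "rx": 0.001, "ry": 0, "rz": 0}, {"x": 0.067, "y": 0.0004, "z": 0.0038, "rx": 0.001, "ry": 0, "rz": 0}, {"x": 0.079, "y": 0.0004, "z": 0.0038, "rx": 0.001, "ry": 0, "rz": 0}, {"x": 0.085, "y": 0.0004, "z": 0.0038, "rx": 0.001, "ry": 0, "rz": 0}, {"x": 0.085, "y": 0.0004, "z": 0.0038, "rx": 0.001, "ry": 0, "rz": 0}, {"x": 0.085, "y": 0.0004, "z": 0.0038, "rx": 0.001, "ry": 0, "rz": 0}]}}

```text
time: 6.55
tcp_pos: [0.5392, -0.003, 0.1259]
tcp_rot: [[0.001, 0.985, -0.175], [-0.001, -0.175, -0.985], [-1.0, 0.001, 0.001]]
ft_force: [0.5, -0.0, -1.6]
grip_width: 0.319
```

{"fn": "servo_tool", "kwargs": {"moves": [{"x": 0.003, "y": 0, "z": 0, "rx": 0, "ry": 0, "rz": 0}, {"x": 0.006, "y": 0, "z": 0, "rx": 0, "ry": 0, "rz": 0}, {"x": 0.009, "y": 0, "z": 0, "rx": 0, "ry": 0, "rz": 0}, {"x": 0.012, "y": 0, "z": 0, "rx": 0, "ry": 0, "rz": 0}, {"x": 0.012, "y": 0, "z": 0, "rx": 0, "ry": 0, "rz": 0}]}}

```text
time: 7.05
tcp_pos: [0.5383, -0.0031, 0.1128]
tcp_rot: [[-0.001, 0.985, -0.175], [-0.001, -0.175, -0.985], [-1.0, -0.0, 0.001]]
ft_force: [-0.1, 0.9, -1.3]
grip_width: 0.323
```

```bash
python3 go.py .5387 -.002 .092 -10; python3 - <<'E'
from h import *
f=grab('scene')
cv2.imwrite('pics/s5.png',cv2.resize(f['frame'][230:330,310:410],(600,600),interpolation=cv2.INTER_CUBIC))
E
```

```text
t 7.05 tcp [ 0.5383 -0.0031  0.1128] yaw -10.06 F [-0.1  0.9 -1.3] w 0.323
j [-28.8  10.7  29.  108.2  -5.8  62.6  -7.6]
d [ 0.0208  0.0002 -0.0011] rot [-0.001   0.0012  0.0004]
```

View pics/s5.png

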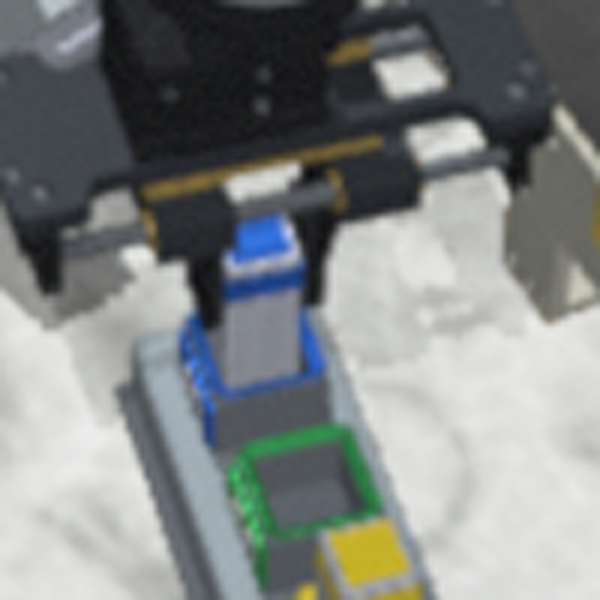

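The block's foot is inside the rim with little force. Continuing down, with about 1 mm toward +y.

{"fn": "servo_tool", "kwargs": {"moves": [{"x": 0.003, "y": 0, "z": -0.001, "rx": 0, "ry": 0, "rz": 0}, {"x": 0.006, "y": 0, "z": -0.001, "rx": 0, "ry": 0, "rz": 0}, {"x": 0.01, "y": 0, "z": -0.001, "rx": 0, "ry": 0, "rz": 0}, {"x": 0.013, "y": 0, "z": -0.001, "rx": 0, "ry": 0, "rz": 0}, {"x": 0.016, "y": 0, "z": -0.001, "rx": 0, "ry": 0, "rz": 0}, {"x": 0.018, "y": 0, "z": -0.001, "rx": 0, "ry": 0, "rz": 0}, {"x": 0.0195, "y": 0, "z": -0.001, "rx": 0, "ry": 0, "rz": 0}, {"x": 0.0195, "y": 0, "z": -0.001, "rx": 0, "ry": 0, "rz": 0}]}}

```text
time: 7.9
tcp_pos: [0.5388, -0.0021, 0.0937]
tcp_rot: [[0.0, 0.985, -0.175], [-0.001, -0.175, -0.985], [-1.0, 0.0, 0.001]]
ft_force: [-0.3, -0.1, -1.9]
grip_width: 0.317
```

{"fn": "servo_tool", "kwargs": {"moves": [{"x": 0.001, "y": 0, "z": 0, "rx": 0, "ry": 0, "rz": 0}, {"x": 0.0015, "y": 0, "z": 0, "rx": 0, "ry": 0, "rz": 0}, {"x": 0.0015, "y": 0, "z": 0, "rx": 0, "ry": 0, "rz": 0}]}}

```text
time: 8.2
tcp_pos: [0.5389, -0.0021, 0.0924]
tcp_rot: [[0.0, 0.985, -0.175], [-0.001, -0.175, -0.985], [-1.0, 0.001, 0.001]]
ft_force: [0.9, 0.8, -2.6]
grip_width: 0.318
```

{"fn": "servo_tool", "kwargs": {"moves": [{"x": 0, "y": 0, "z": 0, "rx": 0, "ry": 0, "rz": 0}, {"x": 0, "y": 0, "z": 0, "rx": 0, "ry": 0, "rz": 0}, {"x": 0, "y": 0, "z": 0, "rx": 0, "ry": 0, "rz": 0}, {"x": 0, "y": 0, "z": 0, "rx": 0, "ry": 0, "rz": 0}, {"x": 0, "y": 0, "z": 0, "rx": 0, "ry": 0, "rz": 0}], "gripper": 55}}

```text
time: 8.7
tcp_pos: [0.539, -0.0021, 0.0925]
tcp_rot: [[0.001, 0.985, -0.175], [-0.001, -0.175, -0.985], [-1.0, 0.001, 0.001]]
ft_force: [-0.8, 0.6, -0.2]
grip_width: 0.542
```

{"fn": "servo_tool", "kwargs": {"moves": [{"x": -0.01, "y": 0, "z": 0, "rx": 0, "ry": 0, "rz": 0}, {"x": -0.025, "y": 0, "z": 0, "rx": 0, "ry": 0, "rz": 0}, {"x": -0.045, "y": 0, "z": 0, "rx": 0, "ry": 0, "rz": 0}, {"x": -0.07, "y": 0, "z": 0, "rx": 0, "ry": 0, "rz": 0}, {"x": -0.095, "y": 0, "z": 0, "rx": 0, "ry": 0, "rz": 0}, {"x": -0.11, "y": 0, "z": 0, "rx": 0, "ry": 0, "rz": 0}, {"x": -0.12, "y": 0, "z": 0, "rx": 0, "ry": 0, "rz": 0}, {"x": -0.12, "y": 0, "z": 0, "rx": 0, "ry": 0, "rz": 0}]}}

```text
time: 9.5
tcp_pos: [0.5396, -0.0019, 0.2139]
tcp_rot: [[0.003, 0.985, -0.175], [-0.0, -0.175, -0.985], [-1.0, 0.003, -0.0]]
ft_force: [0.6, 0.3, -0.6]
grip_width: 0.55
```

```bash
python3 - <<'E'
from m import *
from go import go
f=grab('scene')
cv2.imwrite('pics/s6.png',cv2.resize(f['frame'][230:380,310:410],(400,600),interpolation=cv2.INTER_CUBIC))
for a,p,b in cen(f,(325,240,405,330),*B)[0]:print(a,p.round(1),b,ray(f,*p,.115).round(4))
for a,p,b in cen(f,(355,300,405,345),*Y)[0]:print('Y',a,p.round(1),b,ray(f,*p,.115).round(4))
go(.531,.2347,.22,106.1)
E
```

```text
68 [351.9 274.9] [347 271  11   9] [5.393e-01 4.000e-04 1.150e-01]
148 [350.  288.8] [340 281  24  23] [ 0.5185 -0.0318  0.115 ]
Y 87 [370.9 321.8] [365 317  13  10] [ 0.5186 -0.1254  0.115 ]
Y 173 [368.4 335.6] [357 327  27  18] [ 0.4986 -0.1523  0.115 ]
t 9.55 tcp [ 0.5389 -0.0019  0.2126] yaw -10.06 F [-0.7  0.7 -0.7] w 0.553
j [-30.    5.3  29.3 101.5  -2.7  73.8 -10.2]
d [-0.0076 -0.0491 -0.2316] rot [-2.0273e+00  1.3000e-03 -0.0000e+00]
```

View pics/s6.png

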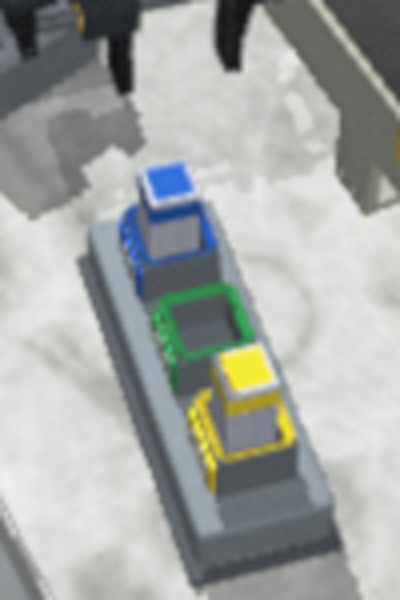

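The blue block stands in its pocket at (0.5393, 0.0004), seated as low as the yellow one, and yellow hasn't moved. Next is the handle. Turning +64° (jaws along gate y, reversed) is the shorter way round.

{"fn": "servo_tool", "kwargs": {"moves": [{"x": -0.001, "y": -0.004, "z": -0.02, "rx": 0.09, "ry": 0, "rz": 0}, {"x": -0.003, "y": -0.01, "z": -0.045, "rx": 0.2, "ry": 0, "rz": 0}, {"x": -0.005, "y": -0.016, "z": -0.075, "rx": 0.33, "ry": 0, "rz": 0}, {"x": -0.007, "y": -0.022, "z": -0.105, "rx": 0.46, "ry": 0, "rz": 0}, {"x": -0.0076, "y": -0.028, "z": -0.135, "rx": 0.59, "ry": 0, "rz": 0}, {"x": -0.0076, "y": -0.034, "z": -0.163, "rx": 0.72, "ry": 0, "rz": 0}, {"x": -0.0076, "y": -0.04, "z": -0.19, "rx": 0.85, "ry": 0, "rz": 0}, {"x": -0.0076, "y": -0.045, "z": -0.212, "rx": 0.97, "ry": 0, "rz": 0}, {"x": -0.0076, "y": -0.048, "z": -0.226, "rx": 1.06, "ry": 0, "rz": 0}, {"x": -0.0076, "y": -0.0491, "z": -0.2316, "rx": 1.115, "ry": 0, "rz": 0}, {"x": -0.0076, "y": -0.0491, "z": -0.2316, "rx": 1.115, "ry": 0, "rz": 0}, {"x": -0.0076, "y": -0.0491, "z": -0.2316, "rx": 1.115, "ry": 0, "rz": 0}], "gripper": 65}}

```text
time: 10.75
tcp_pos: [0.5305, 0.234, 0.2185]
tcp_rot: [[-0.001, 0.278, -0.961], [-0.002, -0.961, -0.278], [-1.0, 0.002, 0.002]]
ft_force: [0.4, 0.1, 0.1]
grip_width: 0.651
```

```bash
python3 go.py .531 .2347 .085 -73.9
```

```text
t 10.75 tcp [0.5305 0.234  0.2185] yaw -73.88 F [0.4 0.1 0.1] w 0.651
j [-47.   10.5  23.3  95.2  -4.2  75.3 -96.8]
d [ 0.1335 -0.0008 -0.0009] rot [ 0.0004  0.002  -0.002 ]
```

{"fn": "servo_tool", "kwargs": {"moves": [{"x": 0.02, "y": 0, "z": -0.001, "rx": 0, "ry": 0.002, "rz": -0.002}, {"x": 0.045, "y": -0.001, "z": -0.001, "rx": 0, "ry": 0.002, "rz": -0.002}, {"x": 0.07, "y": -0.001, "z": -0.001, "rx": 0, "ry": 0.002, "rz": -0.002}, {"x": 0.092, "y": -0.001, "z": -0.001, "rx": 0, "ry": 0.002, "rz": -0.002}, {"x": 0.11, "y": -0.001, "z": -0.001, "rx": 0, "ry": 0.002, "rz": -0.002}, {"x": 0.124, "y": -0.001, "z": -0.001, "rx": 0, "ry": 0.002, "rz": -0.002}, {"x": 0.131, "y": -0.001, "z": -0.001, "rx": 0, "ry": 0.002, "rz": -0.002}, {"x": 0.1335, "y": -0.001, "z": -0.001, "rx": 0, "ry": 0.002, "rz": -0.002}, {"x": 0.1335, "y": -0.001, "z": -0.001, "rx": 0, "ry": 0.002, "rz": -0.002}]}}

```text
time: 11.65
tcp_pos: [0.5319, 0.2357, 0.0865]
tcp_rot: [[0.002, 0.277, -0.961], [0.002, -0.961, -0.277], [-1.0, -0.001, -0.002]]
ft_force: [-0.3, -0.1, -0.5]
grip_width: 0.651
```

{"fn": "servo_tool", "kwargs": {"moves": [{"x": 0, "y": 0, "z": 0, "rx": 0, "ry": 0, "rz": 0}, {"x": 0, "y": 0, "z": 0, "rx": 0, "ry": 0, "rz": 0}, {"x": 0, "y": 0, "z": 0, "rx": 0, "ry": 0, "rz": 0}, {"x": 0, "y": 0, "z": 0, "rx": 0, "ry": 0, "rz": 0}, {"x": 0, "y": 0, "z": 0, "rx": 0, "ry": 0, "rz": 0}, {"x": 0, "y": 0, "z": 0, "rx": 0, "ry": 0, "rz": 0}, {"x": 0, "y": 0, "z": 0, "rx": 0, "ry": 0, "rz": 0}, {"x": 0, "y": 0, "z": 0, "rx": 0, "ry": 0, "rz": 0}, {"x": 0, "y": 0, "z": 0, "rx": 0, "ry": 0, "rz": 0}], "gripper": 5, "grip_force": 40}}

```text
time: 12.55
tcp_pos: [0.5321, 0.2347, 0.0864]
tcp_rot: [[0.002, 0.276, -0.961], [0.001, -0.961, -0.276], [-1.0, 0.0, -0.002]]
ft_force: [0.6, -5.2, 2.1]
grip_width: 0.225
```

```bash
python3 go.py .531 .2347 .085 -73.9
```

```text
t 12.55 tcp [0.5321 0.2347 0.0864] yaw -74.0 F [ 0.6 -5.2  2.1] w 0.225
j [-45.7  17.2  22.5 103.5  -7.4  60.6 -94.5]
d [ 0.0014 -0.0003  0.001 ] rot [-0.0017 -0.0021 -0.0001]
```

Handle gripped, width 19.6 mm. The wrist reads about 5 N from the spring. Opening 27 mm slowly along tool −y, then checking.

{"fn": "servo_tool", "kwargs": {"moves": [{"x": 0, "y": -0.002, "z": 0, "rx": 0, "ry": 0, "rz": 0}, {"x": 0, "y": -0.005, "z": 0, "rx": 0, "ry": 0, "rz": 0}, {"x": 0, "y": -0.008, "z": 0, "rx": 0, "ry": 0, "rz": 0}, {"x": 0, "y": -0.011, "z": 0, "rx": 0, "ry": 0, "rz": 0}, {"x": 0, "y": -0.014, "z": 0, "rx": 0, "ry": 0, "rz": 0}, {"x": 0, "y": -0.017, "z": 0, "rx": 0, "ry": 0, "rz": 0}, {"x": 0, "y": -0.02, "z": 0, "rx": 0, "ry": 0, "rz": 0}, {"x": 0, "y": -0.023, "z": 0, "rx": 0, "ry": 0, "rz": 0}, {"x": 0, "y": -0.025, "z": 0, "rx": 0, "ry": 0, "rz": 0}, {"x": 0, "y": -0.027, "z": 0, "rx": 0, "ry": 0, "rz": 0}, {"x": 0, "y": -0.027, "z": 0, "rx": 0, "ry": 0, "rz": 0}, {"x": 0, "y": -0.027, "z": 0, "rx": 0, "ry": 0, "rz": 0}]}}

```text
time: 13.75
tcp_pos: [0.5253, 0.2589, 0.0863]
tcp_rot: [[0.003, 0.275, -0.961], [-0.002, -0.961, -0.275], [-1.0, 0.002, -0.002]]
ft_force: [1.9, -8.1, 2.6]
grip_width: 0.225
```

```bash
python3 - <<'E'
from m import *
from go import go
go(.5321-.276*.030,.2347+.961*.030,.0864,-74)
f=grab('scene')
cv2.imwrite('pics/s7.png',cv2.resize(f['frame'][180:270,255:345],(600,600),interpolation=cv2.INTER_CUBIC))
for c,n in((O,'O'),(G,'G')):
    for a,p,b in cen(f,(265,180,345,264),*c)[0]:print(n,a,p.round(1),b,ray(f,*p,.07).round(4))
E
```

```text
t 13.75 tcp [0.5253 0.2589 0.0863] yaw -74.05 F [ 1.9 -8.1  2.6] w 0.225
j [-47.6  17.6  21.8 102.9  -7.2  60.8 -97.2]
d [-0.0001 -0.0048  0.0001] rot [-0.0009 -0.002  -0.0024]
O 9 [296.9 227.9] [295 227   4   3] [0.5034 0.2253 0.07  ]
G 7 [291.3 229. ] [290 228   4   3] [0.4897 0.2278 0.07  ]
```

View pics/s7.png

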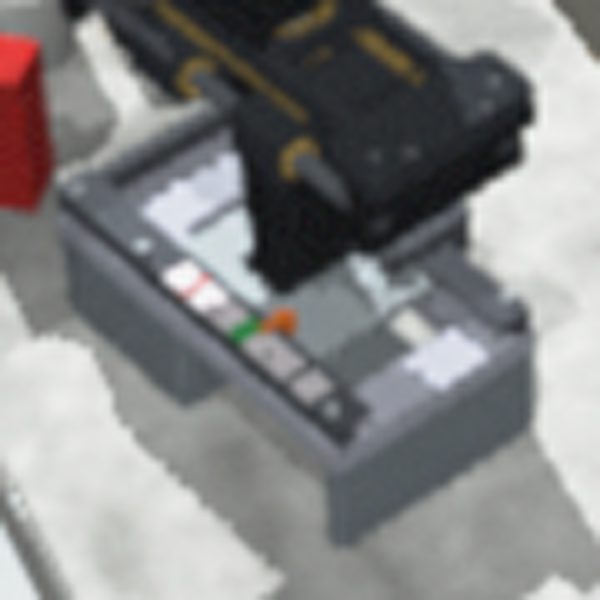

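The pointer has travelled about 24–25 mm by both image and TCP, and sits just short of the green mark. About 5.3 mm to go.

{"fn": "servo_tool", "kwargs": {"moves": [{"x": 0, "y": -0.0015, "z": 0, "rx": 0, "ry": 0, "rz": 0}, {"x": 0, "y": -0.003, "z": 0, "rx": 0, "ry": 0, "rz": 0}, {"x": 0, "y": -0.0045, "z": 0, "rx": 0, "ry": 0, "rz": 0}, {"x": 0, "y": -0.0055, "z": 0, "rx": 0, "ry": 0, "rz": 0}, {"x": 0, "y": -0.0055, "z": 0, "rx": 0, "ry": 0, "rz": 0}, {"x": 0, "y": -0.0055, "z": 0, "rx": 0, "ry": 0, "rz": 0}, {"x": 0, "y": -0.0055, "z": 0, "rx": 0, "ry": 0, "rz": 0}, {"x": 0, "y": -0.0055, "z": 0, "rx": 0, "ry": 0, "rz": 0}, {"x": 0, "y": -0.0055, "z": 0, "rx": 0, "ry": 0, "rz": 0}, {"x": 0, "y": -0.0055, "z": 0, "rx": 0, "ry": 0, "rz": 0}, {"x": 0, "y": -0.0055, "z": 0, "rx": 0, "ry": 0, "rz": 0}, {"x": 0, "y": -0.0055, "z": 0, "rx": 0, "ry": 0, "rz": 0}]}}

```text
time: 15.0
tcp_pos: [0.5239, 0.2636, 0.0864]
tcp_rot: [[0.003, 0.274, -0.962], [-0.002, -0.962, -0.274], [-1.0, 0.003, -0.002]]
ft_force: [3.0, -9.9, 3.3]
grip_width: 0.229
```

```bash
python3 - <<'E'
from m import *
from go import go
go(.5321-.276*.030,.2347+.961*.030,.0864,-74)
for i in range(2):
  f=grab('scene')
  for c,n in((O,'O'),(G,'G')):
    for a,p,b in cen(f,(265,180,345,264),*c)[0]:
        q=ray(f,*p,.07);print(n,a,p.round(1),q.round(4),'gy',(-.277*q[0]+.961*q[1]).round(4))
a=cv2.resize(f['frame'][200:260,270:330],(400,400),interpolation=cv2.INTER_CUBIC)
b=cv2.resize(f['frame'][240:340,320:420],(400,400),interpolation=cv2.INTER_CUBIC)
cv2.imwrite('pics/s8.png',np.hstack([a,b]));print(read_state()['qvel'].round(2))
E
```

```text
t 15.0 tcp [0.5239 0.2636 0.0864] yaw -74.08 F [ 3.  -9.9  3.3] w 0.229
j [-47.9  17.7  21.7 102.8  -7.2  60.8 -97.7]
d [-0.      0.      0.0001] rot [-0.0014 -0.002  -0.003 ]
O 9 [295.9 226.9] [0.5026 0.2295 0.07  ] gy 0.0814
G 5 [290.8 229.4] [0.4881 0.2271 0.07  ] gy 0.083
O 9 [295.9 226.9] [0.5026 0.2295 0.07  ] gy 0.0814
G 5 [290.8 229.4] [0.4881 0.2271 0.07  ] gy 0.083
[ 0.1   0.05  0.03 -0.01 -0.01 -0.07 -0.05]
```

View pics/s8.png

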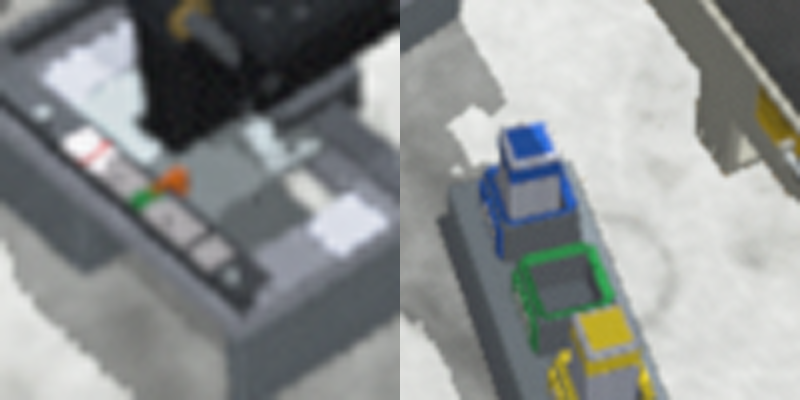

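The pointer lies on the green band. Travel is 30.1 mm by TCP and about 28.5 mm by image, the wrist force matches the 10 N expected from the spring, and the arm is still. Handing in.

```bash
python3 -c "
from station import workorder;print(workorder.sign_off())"
```

```text
the job is handed in; nothing more can be done
None
```

I lifted the blue block out of the gate and set it in its blue pocket, then let go of it. I then slid the shutter open to half travel by its handle. The job is handed in at about 15 s with the gripper still holding the handle; sign-off reports no verdict.

Last checks:
- **Blue block:** its top was at (0.539, 0.000), within about 1 mm of my estimate of the pocket centre. It stands upright and as low as the yellow block in its pocket, and nothing is touching it.
- **Shutter:** travel is 30.1 mm by arm position but about 28.4 mm from the pointer in the image. They disagree by about 1.7 mm, but both are inside 25–35 mm. The arm was still.
- **Grip on the handle:** the wrist reads about 10 N against the spring, as expected at half travel. The grip is set to 40 N and the jaws read about 20 mm, the handle's width. I had no direct reading of finger contact force.
- **Yellow block:** it measured at the same place before and after the block was placed.
- **Bean jar and pocket scale:** I did not measure these again at the end. The arm's only low moves were at the gate and the blue pocket, well clear of both.

One move call was refused because I left out zero-valued fields. The arm did not move, and I sent it again with all fields.

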